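# Move the soaps from the push-out case to the rack

## Task

Put every bar of soap away in the roofed bamboo rack: push out each bar that is in the soap case with the spring slide behind it, draw it out, and slide it, and the bar lying loose on the top, into an empty lane of the rack, one bar to a lane and pushed fully home against the back. Leave the nail brush where it is in its lane, leave the slides sprung back, and do not push about or knock over the bottles and jar standing about.

Things in the scene. Friction and masses are not known exactly. Their poses are not given: they have to be found in the camera images.
- case: Fixed bamboo soap case 100x236x54 mm, left or right of the middle. Origin under its centre, x along its 3 channels away from their mouths (at x=-50), z up. Channels: centres y=-76,0,76, 48 wide, floor at z=12, roof underside z=46 with a 24 mm slot that shows the soap; a bar leaves only by the mouth. Before each mouth a tongue 26 wide, 50 long, top z=12, carries the bar that comes out.
- rack: Fixed bamboo soap rack 108x292x54 mm, on the other side of the middle. Origin under its centre, x into its 5 lanes, z up. Lanes: centres y=-114,-57,0,57,114, 50 wide, open at x=-50 (robot's side), back wall at x=+50; floor z=6, slatted roof z=46 to 54; 7 mm walls between. One lane already holds a nail brush.
- slide0 (a joint): Spring push-out slide behind channel 0 of the case: 0 m at rest, 0.055 m pushed fully towards the mouth; springs back when let go. 2.4 N at rest to 7 N fully pushed. A bar in the channel lies against it and is pushed out by as much.
- tab0 (a point): Centre of the rear face (the face to push on) of slide 0's white thumb tab, 34 mm wide, 12 mm thick, which stands above the case's roof from 57 to 83 mm over the work surface; pushed along the case's -x it moves 55 mm along the slot.
- slide1 (a joint): Spring push-out slide behind channel 1 of the case: 0 m at rest, 0.055 m pushed fully towards the mouth; springs back when let go. 2.4 N at rest to 7 N fully pushed. A bar in the channel lies against it and is pushed out by as much.
- tab1 (a point): Centre of the rear face (the face to push on) of slide 1's white thumb tab, 34 mm wide, 12 mm thick, which stands above the case's roof from 57 to 83 mm over the work surface; pushed along the case's -x it moves 55 mm along the slot.
- slide2 (a joint): Spring push-out slide behind channel 2 of the case: 0 m at rest, 0.055 m pushed fully towards the mouth; springs back when let go. 2.4 N at rest to 7 N fully pushed. A bar in the channel lies against it and is pushed out by as much.
- tab2 (a point): Centre of the rear face (the face to push on) of slide 2's white thumb tab, 34 mm wide, 12 mm thick, which stands above the case's roof from 57 to 83 mm over the work surface; pushed along the case's -x it moves 55 mm along the slot.
- soap_a: Bar of olive-coloured soap, 95 x 44 x 30 mm (x, y, z), about 130 g; origin at the centre of its underside, x along its length. If present it starts inside channel 0 of the case.
- soap_b: Bar of olive-coloured soap, 95 x 44 x 30 mm (x, y, z), about 130 g; origin at the centre of its underside, x along its length. If present it starts inside channel 1 of the case.
- soap_c: Bar of olive-coloured soap, 95 x 44 x 30 mm (x, y, z), about 130 g; origin at the centre of its underside, x along its length. If present it starts inside channel 2 of the case.
- soap_d: A like bar of soap (95 x 44 x 30 mm) that starts loose on the work surface, beyond the middle of the table; origin at the centre of its underside, x along its length.
- brush0: Nail brush, dark wooden back over white bristles, 90 x 42 x 30 mm; origin at the centre of its underside. If present it occupies lane 0 of the rack; it is to stay there.
- brush1: Nail brush, dark wooden back over white bristles, 90 x 42 x 30 mm; origin at the centre of its underside. If present it occupies lane 1 of the rack; it is to stay there.
- brush2: Nail brush, dark wooden back over white bristles, 90 x 42 x 30 mm; origin at the centre of its underside. If present it occupies lane 2 of the rack; it is to stay there.
- brush3: Nail brush, dark wooden back over white bristles, 90 x 42 x 30 mm; origin at the centre of its underside. If present it occupies lane 3 of the rack; it is to stay there.
- brush4: Nail brush, dark wooden back over white bristles, 90 x 42 x 30 mm; origin at the centre of its underside. If present it occupies lane 4 of the rack; it is to stay there.
- jar: White lidded jar, 54 mm wide, 55 mm high, in the middle between case and rack; a bystander. Origin at the centre of its underside.
- gel: Amber shower-gel bottle, 72 mm wide, 190 mm high, at the back; a bystander. Origin at the centre of its underside.
- shampoo: White bottle, 62 mm wide, 170 mm high, at the back; a bystander. Origin at the centre of its underside.

How it is judged (in metres and radians):
At the end, for the whole second after the job is handed in: Every bar present lies flat in a lane of the rack, released and at rest, its end within about 10 mm of the back wall; all slides are back (within 10 mm); the nail brush has moved less than 25 mm and every bystander less than 40 mm (x of soap_a in the frame of rack between -0.008 and 0.012 m and y of soap_a in the frame of rack between -0.135 and 0.135 m and z of soap_a in the frame of rack between 0 and 0.042 m and angle between the z axis of each of soap_a, soap_b, soap_c, soap_d and the z axis of rack, either way round below 0.1 rad and angle between the x axis of each of soap_a, soap_b, soap_c, soap_d and the x axis of rack, either way round below 0.25 rad and linear speed of each of soap_a, soap_b, soap_c, soap_d below 0.02 m/s and x of soap_b in the frame of rack between -0.008 and 0.012 m and y of soap_b in the frame of rack between -0.135 and 0.135 m and z of soap_b in the frame of rack between 0 and 0.042 m and x of soap_c in the frame of rack between -0.008 and 0.012 m and y of soap_c in the frame of rack between -0.135 and 0.135 m and z of soap_c in the frame of rack between 0 and 0.042 m and x of soap_d in the frame of rack between -0.008 and 0.012 m and y of soap_d in the frame of rack between -0.135 and 0.135 m and z of soap_d in the frame of rack between 0 and 0.042 m and value of joint each of slide0, slide1, slide2 below 0.01 m and distance of each of brush0, brush1, brush2, brush3, brush4 from where it was at the start of the episode below 0.025 m and distance of each of jar, gel, shampoo from where it was at the start of the episode below 0.04 m); the robot touches nothing.
It fails at once if the nail brush is shifted from its place in the rack (distance of any of brush0, brush1, brush2, brush3, brush4 from where it was at the start of the episode above 0.025 m).
It fails at once if a bottle or the white jar standing about is pushed away (more than 40 mm) or knocked over (distance of any of jar, gel, shampoo from where it was at the start of the episode above 0.04 m or angle between any of jar, gel, shampoo's own z axis and vertical above 0.6 rad).
Of soap_a, soap_b, soap_c only 2 to 3 are there at a start; the rules pass over those that are not, and their reading is None.
Of brush0, brush1, brush2, brush3, brush4 only 1 to 1 are there at a start; the rules pass over those that are not, and their reading is None.
At some moment in a run one of soap_d may be knocked a few centimetres aside while the robot is not near it.
Once in a run the grip may slacken for a moment while it holds something.
It also fails if it takes over 210 s, if anything falls off the work surface, if the arm or the gripper's body presses on something with over 40 N, if the wrist force passes 120 N, or if a joint passes its speed limit or range.

## Robot

A 6-joint arm with a two-finger parallel gripper is mounted at the origin on the work surface. World frame = base frame: x ahead of the robot, y to its left, z up, the work surface at z = 0. Lengths are in mm, angles in rad, forces in N, time in s.
With the tool pointing down it reaches from about 250 to 850 mm from the base axis. Payload 12.5 kg.
Tool frame: the origin (TCP) lies at the very end of the fingers, on their centre line; the grasp point (between the pads) lies 19 mm behind it; z points along the fingers, y is the line along which they close (so a half turn about z gives the same grasp; the last joint's range is limited). The gripper opens to 93 mm and grips with 3 to 60 N. Pads are 15 mm wide; open, the fingers measure 128 mm over their backs; the gripper's body (75 mm by 188 mm) begins 65 mm behind the grasp point.
Start: joints at [1.215, 0.351, 1.652, -0, 1.139, -0.085], TCP at [147.095, 529.95, 218.633] pointing down, gripper open.
Joint ranges: [-2.75, 2.75], [-0.79, 2.1], [0.01, 2.65], [-1.57, 4.71], [0.07, 3.14], [-2.87, 2.87]. Speed limits (rad/s): [2.22, 2.22, 2.79, 3.14, 3.14, 3.14].

## Interface

Orientations are given as a rotation vector (axis times angle).
In Python, from cell import manip gives the robot as it stands. The module is installed in compiled form; this text tells all that it offers.
- The arm moves only by the tool move_arm, never from a script. Its argument "motion" is a list that holds one entry, the list of rows, each a list of 7 numbers: the shift along the tool's x, y, z in m, then the turn, a rotation vector about the tool's x, y, z in degrees, then the finger opening in m, from 0 to 0.093. In form: [[[dx, dy, dz, ax, ay, az, claw], ...]]. A call has 1 to 5 rows; each row is the pose to reach, as a shift and turn from the pose commanded when the call began, along the tool's axes at that moment; what a row does not reach only later rows make up. A row lasts 1/8 s, in which the tool goes at most 62.5 mm and 10.7 degrees, less where a joint would pass 70% of its speed; a pose out of reach is approached as far as the arm can. A call with a gripper value outside its range is refused whole. The fingers move at their own pace and stop on an object; "force" is the grip in N (left out, the last holds). Time passes only in rows, so rows that repeat a pose let the fingers close. It gives the time, the measured TCP pose, the force, the opening and the grip force at its end, in the units of the state.
- manip.get_obs(): the state, without advancing time (a new reading comes with each control period).
- manip.grab_frame(name): name is "side" or "top"; returns a dict with "image" (400x640x3 uint8, blue, green, red), "K" (3x3 intrinsics, pixels), "k1" (the pictures are not rectified: a ray, as slopes to the right and down, at radius r is drawn at 1 + k1 r^2 times it, then the intrinsics apply), "extrinsics" (4x4, takes a point from world to camera coordinates). Camera axes: x right, y up, looking along -z (the intrinsics and any distortion apply to the point x, -y, -z); pixel columns grow to the right and rows downward; lengths in mm; the calibration is good to about 2 mm. A picture is of the moment at which its call begins. There is no depth.
- manip.finish_job(): hands the job in; it is judged then, once.
The state is a dict: "clock": time; "joint_pos": joint angles; "qd": joint speeds; "joint_efforts": joint torques, N m; "position": TCP position; "tool_rot": TCP orientation; "contact_force": force on the tool from outside, world axes, zero at the start; "ft_torque": the same for the moment, N m; "grip_width": finger opening in mm; "grip_force": force on a finger pad.
Only numpy, scipy, OpenCV 4.12 (cv2) and the standard library are available. Lean on these libraries where they do the work, as an engineer would, in place of code of your own. Each camera call takes 0.05 s, during which the arm holds its last target. There are 200 camera calls.

## Working session

There is one attempt and no reset: what is moved stays moved. The work goes in short steps, Python scripts to look and compute and a tool call to move; the robot and the scene stay as the last step left them, time stands still between calls to the robot, and variables do not carry over. Pictures are saved under pics/ and viewed, at most 14 in all, crops included, and the job is handed in when it is done.

Besides the shell and the picture viewer there is one more tool, called after "Request:" as name([rows], argument=value, ...), one row to a line, values as JSON. move_arm: Moves the arm, as the interface text tells. Its arguments: {"type":"object","properties":{"motion":{"type":"array"},"force":{"type":"number"}},"required":["motion"]}

```bash
mkdir -p pics; python3 - <<'E'
from cell import manip
import cv2,pickle
o=manip.get_obs();print(o)
for n in("top","side"):
    f=manip.grab_frame(n);cv2.imwrite(f"pics/{n}0.png",f["image"]);pickle.dump(f,open(n+"0.pkl","wb"));print(n,f["K"],f["k1"],f["extrinsics"])
E
```

```text
{'clock': 0.0, 'joint_pos': array([ 1.21541078e+00,  3.51242809e-01,  1.65241206e+00, -1.19469791e-06,
        1.13910244e+00, -8.45980764e-02]), 'qd': array([-3.50655561e-04, -2.74623585e-05, -1.33917563e-04, -5.70451082e-05,
       -3.92900387e-04, -6.99123445e-04]), 'joint_efforts': array([-1.85878285e-03, -4.97315633e+01, -2.85257810e+01,  6.98617660e-02,
        2.55912443e-02, -1.13986980e-04]), 'position': array([146.97541116, 529.64504974, 218.10240224]), 'tool_rot': array([-4.24018583e-01, -3.11259044e+00,  1.78558089e-03]), 'contact_force': array([-0.52459582, -0.04371311, -0.34006551]), 'ft_torque': array([0.01905826, 0.03022991, 0.07830298]), 'grip_force': 0.0, 'grip_width': 93.17912732564072}
top [[440.20802208   0.         314.34808186]
 [  0.         440.20802208 198.38968428]
 [  0.           0.           1.        ]] -0.020246400357461197 [[-1.83745125e-02 -9.99738921e-01  1.35818713e-02  1.03159667e+00]
 [ 9.93599535e-01 -1.67440187e-02  1.11712138e-01 -6.37421411e+02]
 [-1.11455558e-01  1.55475971e-02  9.93647790e-01 -1.04314486e+03]
 [ 0.00000000e+00  0.00000000e+00  0.00000000e+00  1.00000000e+00]]
side [[387.08490355   0.         326.85572877]
 [  0.         387.08490355 199.95111922]
 [  0.           0.           1.        ]] -0.07861233444466013 [[-9.97714147e-01 -6.50396555e-02  1.83391200e-02  6.10858775e+02]
 [ 5.60616330e-02 -6.45125895e-01  7.62016846e-01 -1.07160594e+02]
 [-3.77302719e-02  7.61303109e-01  6.47297461e-01 -8.89283225e+02]
 [ 0.00000000e+00  0.00000000e+00  0.00000000e+00  1.00000000e+00]]
```

View pics/top0.png

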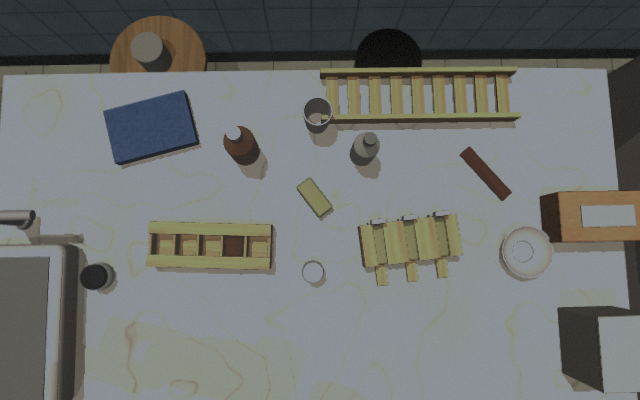

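View pics/side0.png

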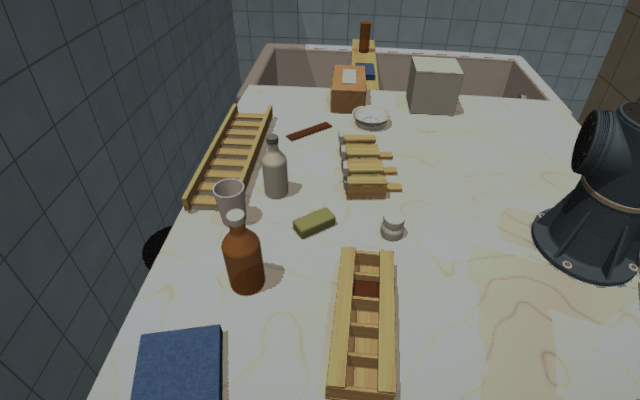

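```bash
cat > h.py <<'E'
import numpy as np,cv2,pickle
from cell import manip
from scipy.spatial.transform import Rotation as R
def proj(f,P):
    P=np.atleast_2d(P).astype(float);E=f["extrinsics"];c=P@E[:3,:3].T+E[:3,3]
    s=np.c_[c[:,0]/-c[:,2],-c[:,1]/-c[:,2]];s=s*(1+f["k1"]*(s**2).sum(1,keepdims=True))
    return s*f["K"][0,0]+f["K"][:2,2]
def unproj(f,px,z):
    px=np.atleast_2d(px).astype(float)
    s=cv2.undistortPoints(px[:,None],f["K"],np.array([f["k1"],0,0,0.]))[:,0]
    E=f["extrinsics"];d=np.c_[s[:,0],-s[:,1],-np.ones(len(s))]@E[:3,:3];o=-E[:3,:3].T@E[:3,3]
    return o+d*((z-o[2])/d[:,2])[:,None]
def crop(f,name,x,y,w,h,k):
    g=cv2.resize(f["image"][y:y+h,x:x+w],None,fx=k,fy=k,interpolation=cv2.INTER_CUBIC)
    g=cv2.convertScaleAbs(g,alpha=1.5);cv2.imwrite("pics/"+name,g)
E
python3 - <<'E'
from h import *
f=pickle.load(open("top0.pkl","rb"));s=pickle.load(open("side0.pkl","rb"))
a=lambda f,x,y,w,h,k:cv2.convertScaleAbs(cv2.resize(f["image"][y:y+h,x:x+w],None,fx=k,fy=k,interpolation=cv2.INTER_CUBIC),alpha=1.5)
cv2.imwrite("pics/c1.png",np.vstack([a(f,140,210,150,70,5)[:,:750],np.hstack([a(f,295,170,50,50,5)]*3)]))
cv2.imwrite("pics/c2.png",np.hstack([a(f,350,200,120,95,5)]))
E
```

```text
(no output)
```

View pics/c1.png

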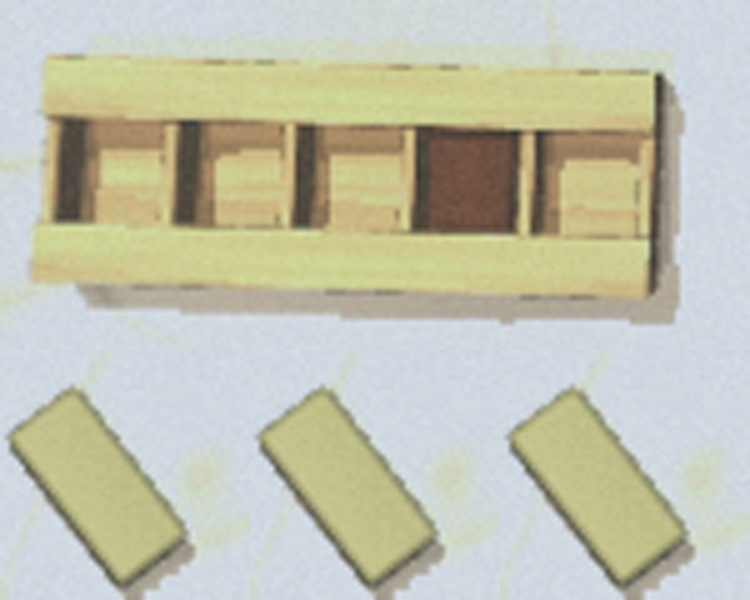

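View pics/c2.png

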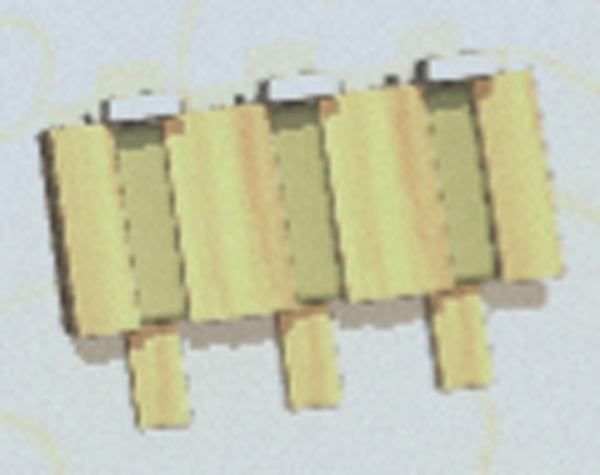

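```bash
cat > fit.py <<'E'
from h import *
from scipy.optimize import least_squares
def fit(f,px,loc,g):
    def r(p):
        c,s=np.cos(p[2]),np.sin(p[2]);L=np.array(loc,float)
        W=np.c_[p[0]+c*L[:,0]-s*L[:,1],p[1]+s*L[:,0]+c*L[:,1],L[:,2]]
        return (proj(f,W)-px).ravel()
    q=least_squares(r,g);return q.x,np.abs(q.fun).max()
def box(a,b,z):return [[a,b,z],[a,-b,z],[-a,b,z],[-a,-b,z]] # TL TR BL BR
E
python3 - <<'E'
from fit import *
f=pickle.load(open("top0.pkl","rb"));s=pickle.load(open("side0.pkl","rb"))
C=lambda a,o:(np.array(a)+.5)/5-.5+o
rk,e=fit(f,C([(45,57),(660,72),(33,282),(652,297)],(140,210)),box(54,146,54),[550,250,0]);print("rack",rk,e)
cs,e=fit(f,C([(42,131),(533,70),(75,334),(562,276)],(350,200)),box(50,118,54),[550,-250,0]);print("case",cs,e)
sd,e=fit(f,C([(73,37),(187,183),(10,87),(123,235)],(295,170)),[[-47.5,22,30],[47.5,22,30],[-47.5,-22,30],[47.5,-22,30]],[650,0,-2.4]);print("soap",sd,e)
print(unproj(f,[(239,160),(375,158)],0), unproj(f,[(313,270)],50))
print("side ctrl")
for n,p,hx,hy,z in(("rack",rk,54,146,54),("case",cs,50,118,54),("soap",sd,47.5,22,30)):
    c,q=np.cos(p[2]),np.sin(p[2])
    L=np.array(box(hx,hy,z));print(n,proj(s,np.c_[p[0]+c*L[:,0]-q*L[:,1],p[1]+q*L[:,0]+c*L[:,1],L[:,2]]).round(1).tolist())
# tabs
t=(np.array([(144,95),(302,76),(461,57)])+.5)/5-.5+(350,200)
print("tabs top front z83",unproj(f,t,83))
S=s["image"];crop(s,"c3.png",280,125,140,120,5)
E
```

```text
rack [ 5.28315726e+02  2.42289855e+02 -4.08350337e-02] 0.5192793442262484
case [ 5.31126421e+02 -2.37954897e+02  1.01927487e-01] 0.896185763002336
soap [642.347767   -10.05076463  -2.5007822 ] 1.199068654923792
[[ 743.21323307  179.81586341    0.        ]
 [ 742.96485045 -168.24462999    0.        ]] [[464.61421381  -3.62448899  50.        ]]
side ctrl
rack [[326.8, 383.9], [341.6, 245.4], [397.4, 391.2], [393.7, 250.0]]
case [[347.7, 183.7], [341.4, 134.7], [387.4, 183.4], [374.9, 134.7]]
soap [[326.5, 205.5], [336.7, 216.0], [292.0, 219.8], [301.6, 231.2]]
tabs top front z83 [[ 582.00648626 -158.22495161   83.        ]
 [ 589.59060131 -232.76374538   83.        ]
 [ 597.19641062 -308.20810593   83.        ]]
```

View pics/c3.png

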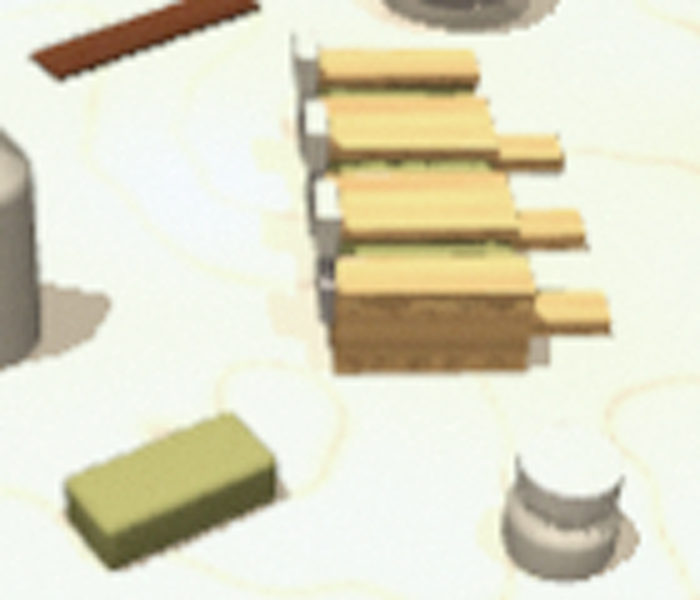

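```bash
cat > m.py <<'E'
from h import *
CASE=(531.1,-238.0,.102);RACK=(528.3,242.3,-.041);W=(0,0,0)
def pose(fr,x,y,z,dyaw=0,pitch=0):
    c,s=np.cos(fr[2]),np.sin(fr[2])
    p=np.array([fr[0]+c*x-s*y,fr[1]+s*x+c*y,z])
    return p,R.from_euler('z',fr[2]+dyaw)*R.from_euler('y',np.pi-pitch)   # pitch>0: fingers point forward
def rel(cur,t):
    return np.r_[cur[1].inv().apply(t[0]-cur[0])/1000,(cur[1].inv()*t[1]).as_rotvec()*180/np.pi]
def here():
    o=manip.get_obs();return np.array(o["position"])+[0,0,.5],R.from_rotvec(o["tool_rot"])
def loc(fr,p):
    c,s=np.cos(fr[2]),np.sin(fr[2]);d=np.array(p[:2])-fr[:2];return c*d[0]+s*d[1],-s*d[0]+c*d[1]
def plan(*ts):
    c=here();print("at",c[0].round(1))
    for t in ts:
        print(rel(c,t).round(4).tolist());c=t
E
python3 -c "
from m import *
plan(pose(CASE,85,76,200),pose(CASE,85,76,62))"
```

```text
at [147.  529.7 218.7]
[-0.6269, -0.5352, 0.0192, -0.0582, -0.0159, -21.3611]
[0.0, 0.0, 0.138, 0.0, 0.0, 0.0]
```

Request:
move_arm([
  [[-0.2,-0.17,0.018,0,0,-21.36,0],[-0.2,-0.17,0.018,0,0,-21.36,0],[-0.2,-0.17,0.018,0,0,-21.36,0],[-0.2,-0.17,0.018,0,0,-21.36,0],[-0.2,-0.17,0.018,0,0,-21.36,0]],
])

```text
clock: 0.72
position: [295.3, 310.2, 200.3]
tool_rot: [0.156, -3.137, 0.001]
contact_force: [-0.5, 0.8, -0.4]
grip_width: 47.8
grip_force: 0.0
```

Request:
move_arm([
  [[-0.132,-0.248,0,0,0,0,0],[-0.132,-0.248,0,0,0,0,0],[-0.132,-0.248,0,0,0,0,0],[-0.132,-0.248,0,0,0,0,0],[-0.132,-0.248,0,0,0,0,0]],
])

```text
clock: 1.35
position: [452.0, 76.9, 200.5]
tool_rot: [0.156, -3.138, 0.0]
contact_force: [-0.2, 1.1, 0.4]
grip_width: 1.2
grip_force: 0.0
```

Request:
move_arm([
  [[-0.132,-0.248,0,0,0,0,0],[-0.132,-0.248,0,0,0,0,0],[-0.132,-0.248,0,0,0,0,0],[-0.132,-0.248,0,0,0,0,0],[-0.132,-0.248,0,0,0,0,0]],
])

```text
clock: 1.98
position: [608.3, -156.5, 199.9]
tool_rot: [0.157, -3.137, -0.0]
contact_force: [-0.3, 1.1, 0.6]
grip_width: 0.4
grip_force: 0.0
```

```bash
python3 -c "
from m import *
plan(pose(CASE,85,76,200),pose(CASE,85,76,62));print(manip.get_obs()['clock'])"
```

```text
at [ 608.3 -156.5  200.4]
[0.0001, 0.0028, 0.0004, 0.004, -0.0286, -0.104]
[0.0, 0.0, 0.138, 0.0, 0.0, 0.0]
1.975
```

Request:
move_arm([
  [[0,0.003,0.06,0,0,0,0],[0,0.003,0.12,0,0,0,0],[0,0.003,0.136,0,0,0,0],[0.008,0.003,0.136,0,0,0,0]],
])

```text
clock: 2.48
position: [599.3, -151.7, 64.9]
tool_rot: [0.161, -3.137, -0.0]
contact_force: [-0.4, -1.2, 0.1]
grip_width: 0.1
grip_force: 0.0
```

Request:
move_arm([
  [[0.008,0,0,0,0,0,0],[0.016,0,0,0,0,0,0],[0.024,0,0,0,0,0,0],[0.032,0,0,0,0,0,0]],
])

```text
clock: 2.98
position: [568.6, -155.5, 66.6]
tool_rot: [-0.16, 3.133, -0.003]
contact_force: [6.1, 1.1, 5.2]
grip_width: 0.6
grip_force: 3.1
```

Request:
move_arm([
  [[0.008,0,0,0,0,0,0],[0.016,0,0,0,0,0,0],[0.02,0,0,0,0,0,0]],
])

```text
clock: 3.35
position: [548.9, -157.6, 66.6]
tool_rot: [-0.16, 3.132, -0.003]
contact_force: [7.1, 0.4, 3.2]
grip_width: 0.5
grip_force: 3.5
```

Request:
move_arm([
  [[0.005,0,-0.001,0,0,0,0],[0.008,0,-0.001,0,0,0,0]],
])

```text
clock: 3.6
position: [540.6, -158.3, 66.9]
tool_rot: [-0.16, 3.133, -0.002]
contact_force: [7.4, -0.1, -3.1]
grip_width: 0.7
grip_force: 3.9
```

Request:
move_arm([
  [[0.003,0,0,0,0,0,0],[0.004,0,0,0,0,0,0]],
])

```text
clock: 3.85
position: [538.0, -158.6, 67.0]
tool_rot: [-0.159, 3.13, -0.003]
contact_force: [17.2, 2.3, -8.3]
grip_width: -0.0
grip_force: 8.5
```

```bash
python3 -c "
from m import *
print(loc(CASE,here()[0]))
f=manip.grab_frame('top');crop(f,'p1.png',350,190,120,100,4)"
```

```text
(np.float64(14.90345043920102), np.float64(78.26936325008776))
```

View pics/p1.png

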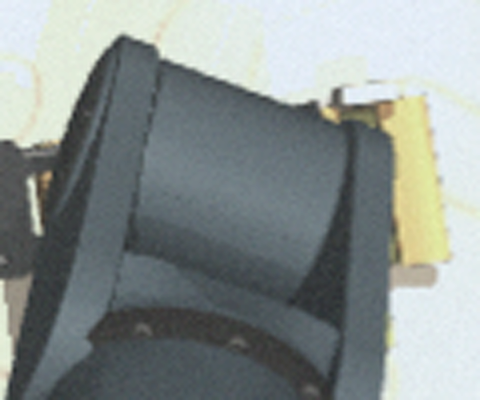

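Request:
move_arm([
  [[-0.003,0,-0.015,0,0,0,0],[-0.003,0,-0.04,0,0,0,0],[-0.04,-0.04,-0.04,0,0,0,0],[-0.071,-0.077,-0.04,0,0,0,0],[-0.071,-0.077,-0.01,0,0,0,0]],
])

```text
clock: 4.53
position: [616.4, -230.4, 77.9]
tool_rot: [-0.158, 3.132, -0.005]
contact_force: [-0.5, -0.2, -0.6]
grip_width: 0.5
grip_force: 0.0
```

```bash
python3 -c "
from m import *
plan(pose(CASE,85,0,65),pose(CASE,15,0,65))"
```

```text
at [ 616.4 -230.4   78.4]
[0.0007, 0.0012, 0.0134, -0.194, 0.2851, -0.0763]
[0.07, -0.0, -0.0, 0.0, 0.0, 0.0]
```

Request:
move_arm([
  [[0.002,0.001,0.013,-0.19,0.28,0,0],[0.012,0.001,0.013,-0.19,0.28,0,0],[0.022,0.001,0.013,-0.19,0.28,0,0],[0.032,0.001,0.013,-0.19,0.28,0,0],[0.042,0.001,0.013,-0.19,0.28,0,0]],
])

```text
clock: 5.15
position: [572.2, -230.9, 63.8]
tool_rot: [0.16, -3.135, -0.004]
contact_force: [6.0, 2.6, -3.1]
grip_width: 0.4
grip_force: 3.2
```

Request:
move_arm([
  [[0.01,0,0,0,0,0,0],[0.018,0,0,0,0,0,0],[0.024,0,0,0,0,0,0],[0.028,0,0,0,0,0,0]],
])

```text
clock: 5.65
position: [545.6, -233.8, 64.0]
tool_rot: [-0.159, 3.137, 0.003]
contact_force: [23.8, 6.1, -15.0]
grip_width: 0.4
grip_force: 11.8
```

```bash
python3 -c "
from m import *
print(loc(CASE,here()[0]));plan(pose(CASE,15,0,105),pose(CASE,85,-76,105),pose(CASE,85,-76,65))"
```

```text
(np.float64(14.875162589202967), np.float64(2.717859962093099))
at [ 545.6 -233.8   64.5]
[-0.0001, -0.0026, -0.0406, 0.0989, 0.0217, -0.0314]
[-0.07, -0.076, 0.0, 0.0, 0.0, 0.0]
[0.0, 0.0, 0.04, 0.0, 0.0, 0.0]
```

Request:
move_arm([
  [[-0.003,-0.001,-0.015,0,0,0,0],[-0.003,-0.001,-0.04,0,0,0,0],[-0.04,-0.04,-0.04,0,0,0,0],[-0.072,-0.077,-0.04,0,0,0,0],[-0.072,-0.078,-0.01,0,0,0,0]],
])

```text
clock: 6.28
position: [626.1, -307.0, 74.8]
tool_rot: [-0.159, 3.137, -0.002]
contact_force: [0.7, 0.8, -0.2]
grip_width: 0.7
grip_force: 0.0
```

Request:
move_arm([
  [[0.002,0,0.01,0,0,0,0],[0.012,0,0.01,0,0,0,0],[0.022,0,0.01,0,0,0,0],[0.032,0,0.01,0,0,0,0],[0.042,0,0.01,0,0,0,0]],
])

```text
clock: 6.9
position: [582.2, -308.2, 63.6]
tool_rot: [0.16, -3.135, -0.003]
contact_force: [6.3, 1.8, -3.1]
grip_width: 0.4
grip_force: 3.1
```

Request:
move_arm([
  [[0.01,0,0,0,0,0,0],[0.018,0,0,0,0,0,0],[0.024,0,0,0,0,0,0],[0.027,0,0,0,0,0,0]],
])

```text
clock: 7.4
position: [555.6, -311.1, 63.6]
tool_rot: [0.16, -3.135, -0.003]
contact_force: [7.7, 1.7, -5.0]
grip_width: 0.8
grip_force: 3.9
```

```bash
python3 -c "
from m import *
print(loc(CASE,here()[0]));plan(pose(CASE,15,-76,120),pose(CASE,-90,-76,120),pose(CASE,-90,-76,10))"
```

```text
(np.float64(16.92653633069599), np.float64(-75.1797846070529))
at [ 555.6 -311.1   64.1]
[0.002, -0.0007, -0.0559, 0.1224, -0.1173, -0.0114]
[0.105, 0.0, -0.0, 0.0, 0.0, 0.0]
[0.0, 0.0, 0.11, 0.0, 0.0, 0.0]
```

Request:
move_arm([
  [[0.003,0,0,0,0,0,0],[0,0,-0.03,0,0,0,0],[0,0,-0.06,0,0,0,0.056],[0.05,0,-0.075,0,0,0,0.056],[0.107,0,-0.075,0,0,0,0.056]],
])

```text
clock: 8.02
position: [448.0, -322.4, 140.0]
tool_rot: [0.162, -3.134, -0.001]
contact_force: [-0.0, 0.3, -0.3]
grip_width: 25.9
grip_force: 0.0
```

```bash
python3 -c "
from m import *
plan(pose(CASE,-88,-76,9));
f=manip.grab_frame('side');crop(f,'p2.png',300,110,150,110,5)"
```

```text
at [ 448.  -322.4  140.5]
[-0.0037, -0.0005, 0.1315, 0.0357, -0.1705, 0.0673]
```

View pics/p2.png

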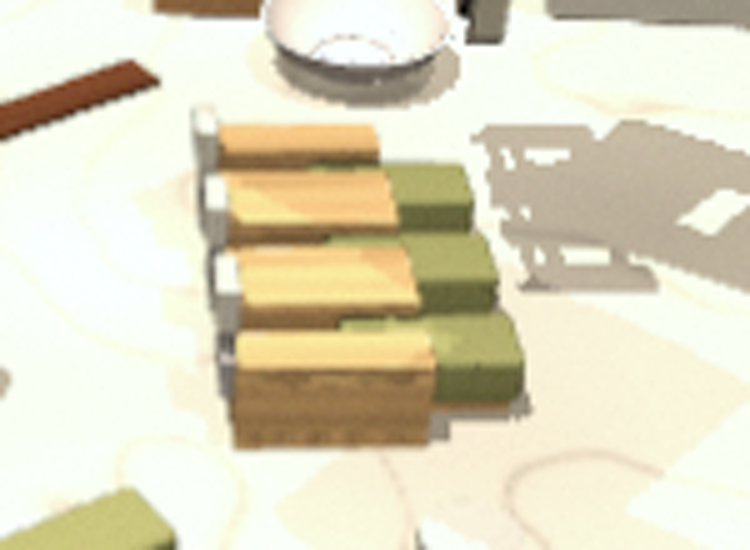

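Request:
move_arm([
  [[0,0,0.06,0,0,0,0.06],[0,0,0.11,0,0,0,0.056],[0,0,0.131,0,0,0,0.056],[0,0,0.131,0,0,0,0.056]],
])

```text
clock: 8.57
position: [447.4, -321.3, 6.5]
tool_rot: [0.16, -3.131, -0.007]
contact_force: [0.5, -0.0, 0.7]
grip_width: 56.1
grip_force: 0.0
```

Request:
move_arm([
  [[0,0,0,0,0,0,0.03],[0,0,0,0,0,0,0.03],[0,0,0,0,0,0,0.03],[0.01,0,-0.001,0,0,0,0.03]],
], force=35)

```text
clock: 9.07
position: [438.8, -323.0, 8.8]
tool_rot: [0.161, -3.133, -0.003]
contact_force: [0.4, -0.3, -1.9]
grip_width: 44.0
grip_force: 34.7
```

Request:
move_arm([
  [[0.02,0,-0.001,0,0,0,0.03],[0.04,0,-0.001,0,0,0,0.03],[0.056,0,-0.001,0,0,0,0.03],[0.06,0,-0.05,0,0,0,0.03],[0.06,0,-0.11,0,0,0,0.03]],
])

```text
clock: 9.7
position: [378.1, -328.8, 119.0]
tool_rot: [0.159, -3.131, -0.008]
contact_force: [1.1, -0.8, -0.4]
grip_width: 44.3
grip_force: 34.7
```

```bash
python3 -c "
from m import *
o=manip.get_obs();print(o['grip_width'],o['contact_force'])
plan(pose(RACK,-152,-114,119),pose(RACK,-152,-114,9),pose(RACK,-65,-114,9))
f=manip.grab_frame('side');crop(f,'p3.png',330,60,150,110,4)"
```

```text
44.29822984050615 [ 1.05654008 -0.83851706 -0.42910461]
at [ 378.1 -328.8  119.5]
[-0.0406, 0.4616, 0.0027, 0.2789, -0.393, 8.1575]
[0.0, 0.0, 0.11, 0.0, 0.0, 0.0]
[-0.087, 0.0, 0.0, 0.0, 0.0, 0.0]
```

View pics/p3.png

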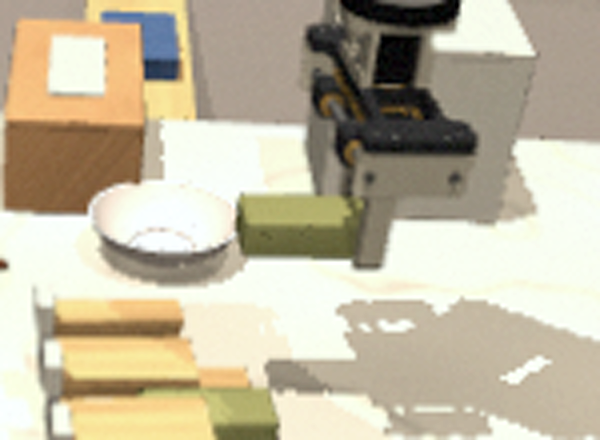

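Request:
move_arm([
  [[-0.02,0.23,0.002,0.28,-0.39,8.16,0.03],[-0.02,0.23,0.002,0.28,-0.39,8.16,0.03],[-0.02,0.23,0.002,0.28,-0.39,8.16,0.03],[-0.02,0.23,0.002,0.28,-0.39,8.16,0.03],[-0.02,0.23,0.002,0.28,-0.39,8.16,0.03]],
])

```text
clock: 10.38
position: [375.2, -96.4, 117.0]
tool_rot: [0.058, 3.139, -0.003]
contact_force: [0.2, -0.4, -1.4]
grip_width: 43.9
grip_force: 34.7
```

Request:
move_arm([
  [[0.0125,0.232,0,0,0,0,0.03],[0.0125,0.232,0,0,0,0,0.03],[0.0125,0.232,0,0,0,0,0.03],[0.0125,0.232,0,0,0,0,0.03],[0.0125,0.232,0.05,0,0,0,0.03]],
])

```text
clock: 11.0
position: [375.8, 136.1, 68.0]
tool_rot: [0.058, 3.131, 0.0]
contact_force: [0.4, -0.9, -2.3]
grip_width: 44.0
grip_force: 34.7
```

```bash
python3 -c "
from m import *
o=manip.get_obs();print(o['grip_width'],o['contact_force'])
plan(pose(RACK,-152,-114,9),pose(RACK,-65,-114,9))
f=manip.grab_frame('side');g=f['image'][130:290,300:500];cv2.imwrite('pics/p4.png',cv2.resize(g,None,fx=4,fy=3.75))"
```

```text
43.99693656986535 [ 0.42268412 -0.88806225 -2.27421722]
at [375.8 136.1  68.5]
[0.0046, -0.0016, 0.0594, 0.0275, 0.5587, 0.2344]
[-0.087, 0.0, 0.0, 0.0, 0.0, 0.0]
```

View pics/p4.png

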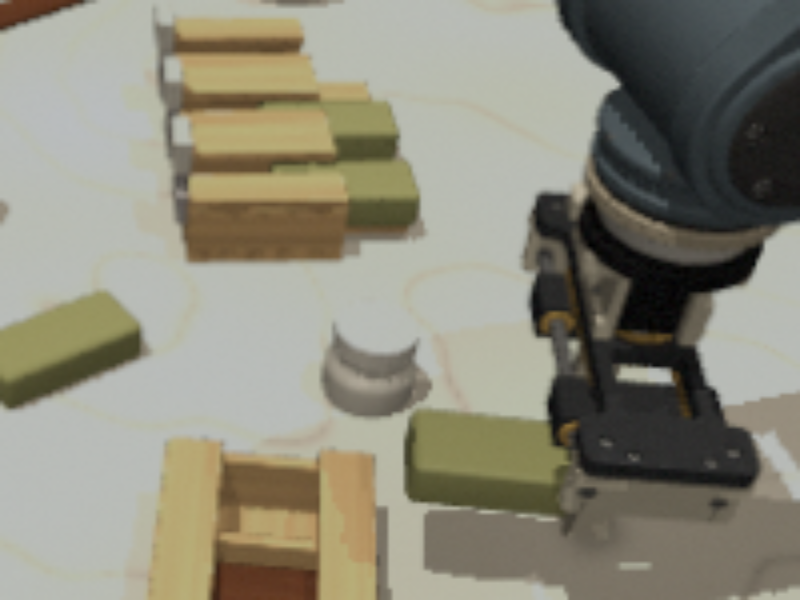

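Request:
move_arm([
  [[0.0046,-0.0016,0.04,0,0.56,0.23,0.03],[0.0046,-0.0016,0.059,0,0.56,0.23,0.03],[0.0046,-0.0016,0.059,0,0.56,0.23,0.03],[-0.01,-0.0016,0.059,0,0.56,0.23,0.03],[-0.02,-0.0016,0.059,0,0.56,0.23,0.03]],
])

```text
clock: 11.68
position: [389.1, 130.5, 7.6]
tool_rot: [-0.072, -3.122, 0.005]
contact_force: [-30.0, 5.6, 4.6]
grip_width: 44.2
grip_force: 35.0
```

```bash
python3 -c "
from m import *
o=manip.get_obs();print(o['grip_width'],o['contact_force'],o['ft_torque'])
plan(pose(RACK,-66,-114,9))
f=manip.grab_frame('top');crop(f,'p5.png',210,200,110,110,5)"
```

```text
44.200971888508064 [-29.99660635   5.56776352   4.61444815] [ 0.77966181  4.76634203 -0.38473135]
at [389.1 130.5   8.1]
[-0.0684, 0.0037, -0.0021, -0.2097, -1.0599, -0.2815]
```

View pics/p5.png

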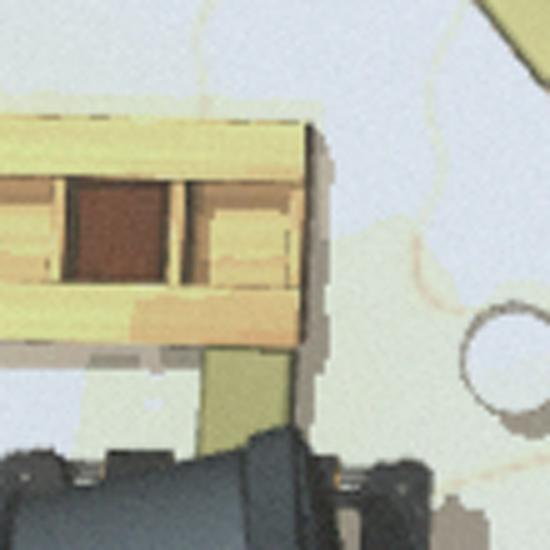

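Request:
move_arm([
  [[0.015,0.001,-0.001,-0.2,-1.0,0,0.03],[0.018,0.0037,-0.001,-0.2,-1.0,0,0.03],[0.018,0.0037,-0.001,-0.2,-1.0,0,0.03]],
])

```text
clock: 12.1
position: [376.4, 136.1, 9.4]
tool_rot: [0.069, 3.13, 0.003]
contact_force: [0.5, -0.3, -1.8]
grip_width: 43.5
grip_force: 34.9
```

```bash
python3 -c "
from m import *
o=manip.get_obs();print(o['grip_width'],o['contact_force'],o['ft_torque'])
plan(pose(RACK,-66,-114,9))
f=manip.grab_frame('top');crop(f,'p5.png',210,200,110,110,5);g=f['image'][260:310,240:290]
# green mask columns
f=f['image'].astype(int)
for r in (270,273,276,279,282):print(r,[tuple(f[r,c]) [0::2] for c in (246,247,248,249,250,266,267,268,269,270,271)])"
```

```text
43.496484529391836 [ 0.49341489 -0.27102817 -1.77980586] [ 0.07335532  0.06319251 -0.02239541]
at [376.4 136.1   9.9]
[-0.0814, -0.0014, 0.0018, 0.1215, 0.6411, -0.1837]
270 [(np.int64(81), np.int64(95)), (np.int64(84), np.int64(98)), (np.int64(85), np.int64(98)), (np.int64(85), np.int64(99)), (np.int64(82), np.int64(94)), (np.int64(86), np.int64(98)), (np.int64(85), np.int64(100)), (np.int64(84), np.int64(98)), (np.int64(87), np.int64(100)), (np.int64(83), np.int64(97)), (np.int64(87), np.int64(100))]
273 [(np.int64(97), np.int64(107)), (np.int64(98), np.int64(109)), (np.int64(96), np.int64(107)), (np.int64(86), np.int64(100)), (np.int64(83), np.int64(95)), (np.int64(85), np.int64(98)), (np.int64(83), np.int64(95)), (np.int64(85), np.int64(100)), (np.int64(86), np.int64(98)), (np.int64(86), np.int64(100)), (np.int64(84), np.int64(98))]
276 [(np.int64(138), np.int64(144)), (np.int64(134), np.int64(140)), (np.int64(67), np.int64(98)), (np.int64(76), np.int64(109)), (np.int64(74), np.int64(108)), (np.int64(46), np.int64(53)), (np.int64(87), np.int64(99)), (np.int64(129), np.int64(135)), (np.int64(131), np.int64(137)), (np.int64(139), np.int64(143)), (np.int64(137), np.int64(143))]
279 [(np.int64(134), np.int64(141)), (np.int64(108), np.int64(115)), (np.int64(69), np.int64(99)), (np.int64(78), np.int64(114)), (np.int64(77), np.int64(113)), (np.int64(45), np.int64(53)), (np.int64(85), np.int64(98)), (np.int64(86), np.int64(98)), (np.int64(91), np.int64(105)), (np.int64(129), np.int64(136)), (np.int64(140), np.int64(145))]
282 [(np.int64(134), np.int64(141)), (np.int64(83), np.int64(93)), (np.int64(68), np.int64(100)), (np.int64(80), np.int64(115)), (np.int64(77), np.int64(111)), (np.int64(51), np.int64(62)), (np.int64(84), np.int64(97)), (np.int64(88), np.int64(100)), (np.int64(85), np.int64(100)), (np.int64(93), np.int64(106)), (np.int64(139), np.int64(143))]
```

```bash
python3 -c "
from m import *
f=manip.grab_frame('top')
for e in ((247.6,277),(265.6,277)): print(loc(RACK,unproj(f,e,41)[0]))
# rack edges in this pic
g=f['image'].astype(int)
print(proj(f,[pose(RACK,-54,y,54)[0] for y in (-146,-139)]), proj(f,[pose(RACK,-30,y,54)[0] for y in (-92,-89,-82,-85.5)]))
r=g[259];print([(c,r[c].sum()) for c in range(240,276)])
r=g[248];print([(c,r[c].sum()) for c in range(240,276)])
"
```

```text
(np.float64(-74.03902512054098), np.float64(-92.63805258908309))
(np.float64(-73.06479541111165), np.float64(-135.5841739328908))
[[269.75246658 269.30084155]
 [266.79098072 269.23307719]] [[247.29607131 258.54151363]
 [246.02954751 258.51197271]
 [243.07428149 258.44296186]
 [244.55192154 258.47748163]]
[(240, np.int64(378)), (241, np.int64(374)), (242, np.int64(374)), (243, np.int64(380)), (244, np.int64(378)), (245, np.int64(378)), (246, np.int64(381)), (247, np.int64(378)), (248, np.int64(380)), (249, np.int64(383)), (250, np.int64(378)), (251, np.int64(376)), (252, np.int64(387)), (253, np.int64(385)), (254, np.int64(378)), (255, np.int64(382)), (256, np.int64(377)), (257, np.int64(397)), (258, np.int64(389)), (259, np.int64(387)), (260, np.int64(381)), (261, np.int64(385)), (262, np.int64(382)), (263, np.int64(383)), (264, np.int64(390)), (265, np.int64(385)), (266, np.int64(383)), (267, np.int64(391)), (268, np.int64(394)), (269, np.int64(379)), (270, np.int64(137)), (271, np.int64(204)), (272, np.int64(289)), (273, np.int64(287)), (274, np.int64(309)), (275, np.int64(435))]
[(240, np.int64(172)), (241, np.int64(161)), (242, np.int64(134)), (243, np.int64(212)), (244, np.int64(370)), (245, np.int64(355)), (246, np.int64(236)), (247, np.int64(145)), (248, np.int64(157)), (249, np.int64(237)), (250, np.int64(267)), (251, np.int64(281)), (252, np.int64(368)), (253, np.int64(367)), (254, np.int64(369)), (255, np.int64(371)), (256, np.int64(366)), (257, np.int64(367)), (258, np.int64(364)), (259, np.int64(375)), (260, np.int64(360)), (261, np.int64(369)), (262, np.int64(374)), (263, np.int64(370)), (264, np.int64(368)), (265, np.int64(369)), (266, np.int64(368)), (267, np.int64(298)), (268, np.int64(373)), (269, np.int64(359)), (270, np.int64(203)), (271, np.int64(161)), (272, np.int64(255)), (273, np.int64(293)), (274, np.int64(343)), (275, np.int64(356))]
```

```bash
python3 -c "
from m import *
s=pickle.load(open('side0.pkl','rb'))
fr=(375.8,136.1,-.037)
for z in (71,101):
  for y in(22,):
    q=proj(s,[pose(fr,x,y,z)[0] for x in (85,0)]);print(z,y,((q-[300,130])*[4,3.75]).round(0).tolist())
"
```

```text
71 22 [[401.0, 509.0], [578.0, 523.0]]
101 22 [[410.0, 471.0], [592.0, 485.0]]
```

```bash
python3 -c "
from m import *
s=manip.grab_frame('side');x,y,w,h=385,225,80,65
crop(s,'p6.png',x,y,w,h,8)
p=here();print(p[0])
fr=(p[0][0],p[0][1],-.041)
for z in (12.5,42.5):
  for Y in(22,-22):
    q=proj(s,[pose(fr,X,Y,z)[0] for X in (85,40)]);print(z,Y,((q-[x,y])*8+3.5).round(0).tolist())
print('rack roof/bottom corners',((proj(s,[pose(RACK,-54,-146,t)[0] for t in (54,46)]+[pose(RACK,-54,-60,54)[0]])-[x,y])*8+3.5).round().tolist())
"
```

```text
[375.94305511 135.89987862   9.51623789]
12.5 22 [[91.0, 478.0], [269.0, 494.0]]
12.5 -22 [[87.0, 344.0], [257.0, 360.0]]
42.5 22 [[108.0, 403.0], [290.0, 420.0]]
42.5 -22 [[103.0, 269.0], [278.0, 285.0]]
rack roof/bottom corners [[73.0, 203.0], [69.0, 224.0], [81.0, 470.0]]
```

View pics/p6.png

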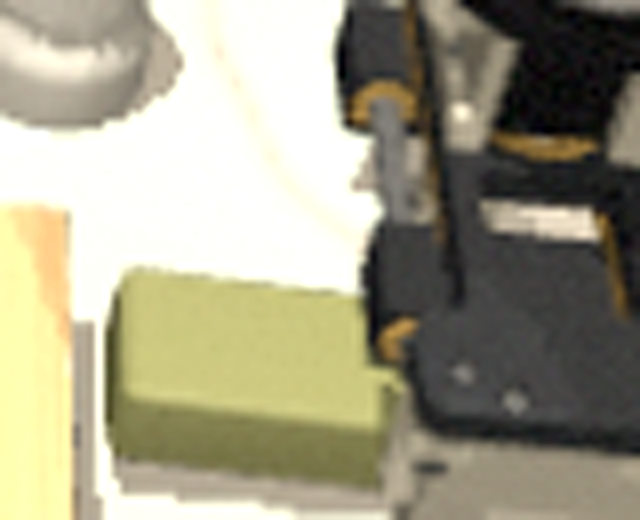

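Request:
move_arm([
  [[-0.008,0,0.0015,0,0.5,0,0.03],[-0.016,0,0.0015,0,0.5,0,0.03],[-0.024,0,0.0015,0,0.5,0,0.03]],
])

```text
clock: 12.62
position: [399.9, 134.7, 7.4]
tool_rot: [0.07, 3.14, 0.003]
contact_force: [0.3, -0.3, -1.0]
grip_width: 43.9
grip_force: 34.9
```

```bash
python3 -c "
from m import *
print(manip.get_obs()['contact_force'],manip.get_obs()['ft_torque'],loc(RACK,here()[0]));plan(pose(RACK,-66,-112.6,8.5))"
```

```text
[ 0.30798118 -0.29332854 -0.99520562] [0.00187589 0.05979552 0.01300215] (np.float64(-123.9060188632648), np.float64(-112.74443025624119))
at [399.9 134.7   7.9]
[-0.0579, 0.0004, -0.0005, 0.0981, 0.0535, -0.2034]
```

Request:
move_arm([
  [[-0.015,0,-0.0005,0,0,-0.2,0.03],[-0.03,0,-0.0005,0,0,-0.2,0.03],[-0.045,0,-0.0005,0,0,-0.2,0.03],[-0.057,0,-0.0005,0,0,-0.2,0.03],[-0.057,0,-0.0005,0,0,-0.2,0.03]],
])

```text
clock: 13.25
position: [456.7, 132.2, 8.0]
tool_rot: [0.065, 3.14, 0.003]
contact_force: [-0.5, 1.3, -2.2]
grip_width: 43.9
grip_force: 34.9
```

Request:
move_arm([
  [[0,0,0,0,0,0,0.06],[0,0,0,0,0,0,0.06],[0.02,0,0,0,0,0,0.06],[0.04,0,0,0,0,0,0.06],[0.05,0,-0.01,0,0,0,0]],
])

```text
clock: 13.88
position: [404.7, 134.2, 18.1]
tool_rot: [-0.064, -3.14, -0.002]
contact_force: [-0.2, -0.6, -0.3]
grip_width: 53.7
grip_force: 0.0
```

```bash
python3 -c "
from m import *
o=manip.get_obs();print(o['contact_force'],o['grip_width'],loc(RACK,here()[0]));plan(pose(RACK,-110,-112.6,20,0,.61),pose(RACK,-51,-112.6,20,0,.61))"
```

```text
[-0.22502417 -0.59159924 -0.3010757 ] 53.67173461982645 (np.float64(-119.09555091586932), np.float64(-113.05387367924624))
at [404.7 134.2  18.6]
[-0.0091, 0.0005, -0.0014, 0.0767, -34.9955, 0.0001]
[-0.0484, -0.0, 0.0338, 0.0, 0.0, 0.0]
```

Request:
move_arm([
  [[0,0,-0.002,0,-35,0,0],[0,0,-0.002,0,-35,0,0],[0,0,-0.002,0,-35,0,0],[0,0,-0.002,0,-35,0,0],[0,0,-0.002,0,-35,0,0]],
])

```text
clock: 14.5
position: [413.7, 126.7, 36.4]
tool_rot: [0.083, 2.739, -0.122]
contact_force: [0.2, -0.7, 0.2]
grip_width: 4.6
grip_force: 0.0
```

Request:
move_arm([
  [[-0.0164,0,0.0115,0,0,0,0],[-0.0246,0,0.0172,0,0,0,0],[-0.0328,0,0.0229,0,0,0,0],[-0.041,0,0.0287,0,0,0,0],[-0.0475,0,0.0333,0,0,0,0]],
])

```text
clock: 15.12
position: [468.7, 121.1, 22.7]
tool_rot: [0.083, 2.744, -0.122]
contact_force: [-44.6, 9.6, 32.2]
grip_width: 0.6
grip_force: 22.8
```

```bash
python3 -c "
from m import *
o=manip.get_obs();print(o['contact_force'],o['grip_width'],loc(RACK,here()[0]));plan(pose(RACK,-51,-112.6,20,0,.61))"
```

```text
[-44.63035161   9.55184954  32.22910053] 0.6124448996533817 (np.float64(-54.60097190065497), np.float64(-123.51523102379473))
at [468.7 121.1  23.2]
[-0.002, 0.0112, 0.0035, -4.6666, -12.2962, 0.3382]
```

Request:
move_arm([
  [[0.02,0,-0.01,0,0,0,0],[0.04,0.005,-0.02,0,0,0,0]],
])

```text
clock: 15.38
position: [425.1, 129.8, 25.7]
tool_rot: [0.083, 2.743, -0.122]
contact_force: [-0.3, 1.3, 0.1]
grip_width: 0.2
grip_force: 0.0
```

```bash
python3 -c "
from m import *
o=manip.get_obs();print(o['contact_force'],o['joint_pos'].round(3),loc(RACK,here()[0]));plan(pose(RACK,-92,-114,22,0,.61))
f=manip.grab_frame('top');crop(f,'p7.png',200,200,110,90,6)"
```

```text
[-0.34538188  1.27589882  0.09157584] [ 0.325  0.45   2.274 -1.251  0.227  0.02 ] (np.float64(-98.53110561105836), np.float64(-116.6717881583087))
at [425.1 129.8  26.2]
[-0.0044, 0.0032, 0.0061, -4.6519, -12.2004, 0.2981]
```

View pics/p7.png

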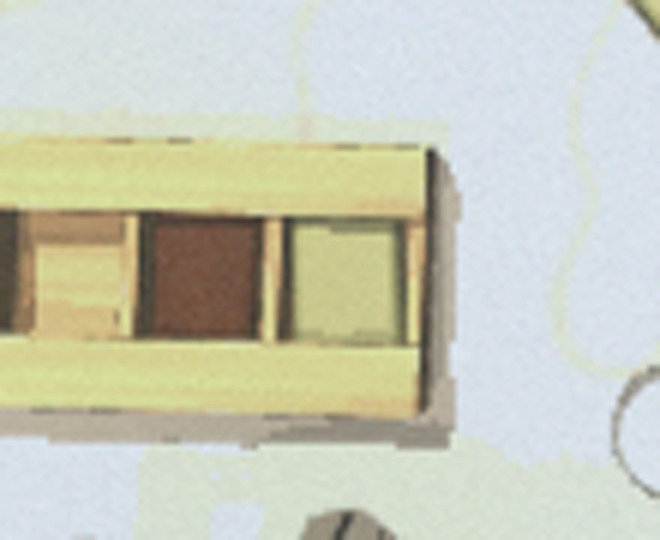

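```bash
python3 -c "
from m import *
plan(pose(RACK,-130,-120,120),pose(CASE,-92,0,120),pose(CASE,-92,0,8.5))"
```

```text
at [422.6 130.   25.9]
[-0.0096, -0.0114, -0.0974, -4.5635, 22.6319, -1.0722]
[-0.0614, -0.3729, 0.0, -0.0, -0.0, -8.1933]
[0.0, 0.0, 0.1115, 0.0, 0.0, 0.0]
```

Request:
move_arm([
  [[-0.0096,-0.0114,-0.0974,-4.56,22.6,-1.07,0.056],[-0.0096,-0.0114,-0.0974,-4.56,22.6,-1.07,0.056],[-0.0096,-0.0114,-0.0974,-4.56,22.6,-1.07,0.056]],
])

```text
clock: 15.8
position: [414.9, 107.3, 90.1]
tool_rot: [0.127, 2.88, -0.21]
contact_force: [-0.6, -0.2, 0.6]
grip_width: 25.7
grip_force: 0.0
```

Request:
move_arm([
  [[-0.049,-0.298,0,0,0,-8.19,0.056],[-0.049,-0.298,0,0,0,-8.19,0.056],[-0.049,-0.298,0,0,0,-8.19,0.056],[-0.049,-0.298,0,0,0,-8.19,0.056],[-0.049,-0.298,0,0,0,-8.19,0.056]],
])

```text
clock: 16.42
position: [431.0, -189.1, 142.3]
tool_rot: [-0.078, 2.885, -0.239]
contact_force: [0.7, 0.5, -0.1]
grip_width: 55.8
grip_force: 0.0
```

```bash
python3 -c "
from m import *
plan(pose(CASE,-92,0,120),pose(CASE,-92,0,8.5))
f=manip.grab_frame('side');g=f['image']
print(proj(f,[pose(CASE,x,76+22,42)[0] for x in(-101,-50)]+[pose(CASE,x,22,42)[0] for x in(-101,-50)]))"
```

```text
at [ 431.  -189.1  142.8]
[0.0014, -0.0539, 0.033, -10.1383, 13.5942, -2.7311]
[0.0, 0.0, 0.1115, 0.0, 0.0, 0.0]
[[405.25126669 182.19055478]
 [385.65557379 182.32573532]
 [399.9016945  165.10185535]
 [381.36676305 165.17634989]]
```

Request:
move_arm([
  [[0.0014,-0.0539,0.033,-10.14,13.59,-2.73,0.056],[0.0014,-0.0539,0.033,-10.14,13.59,-2.73,0.056],[0.0014,-0.0539,0.033,-10.14,13.59,-2.73,0.056]],
])

```text
clock: 16.85
position: [440.1, -246.0, 118.1]
tool_rot: [0.159, -3.137, -0.001]
contact_force: [0.4, 0.3, -0.1]
grip_width: 55.6
grip_force: 0.0
```

```bash
python3 -c "
from m import *
print(manip.get_obs()['joint_pos'].round(2));plan(pose(CASE,-92,0,8.5))"
```

```text
[-0.6   0.4   1.86  0.    0.88 -2.27]
at [ 440.1 -246.   118.6]
[0.0006, -0.0014, 0.1101, 0.0369, -0.035, -0.0577]
```

Request:
move_arm([
  [[0,-0.0014,0.06,0,0,0,0.056],[0,-0.0014,0.1,0,0,0,0.056],[0,-0.0014,0.11,0,0,0,0.056],[0,-0.0014,0.11,0,0,0,0.03],[0,-0.0014,0.11,0,0,0,0.03]],
], force=40)

```text
clock: 17.48
position: [439.9, -246.5, 10.2]
tool_rot: [-0.16, 3.137, -0.002]
contact_force: [0.1, -0.9, -1.4]
grip_width: 43.7
grip_force: 39.9
```

Request:
move_arm([
  [[0,0,0,0,0,0,0.03],[0.02,0,-0.001,0,0,0,0.03],[0.04,0,-0.001,0,0,0,0.03],[0.058,0,-0.001,0,0,0,0.03],[0.06,0,-0.05,0,0,0,0.03]],
])

```text
clock: 18.1
position: [377.0, -251.3, 57.5]
tool_rot: [0.158, -3.132, -0.007]
contact_force: [1.3, -1.5, -0.3]
grip_width: 44.3
grip_force: 39.9
```

```bash
python3 -c "
from m import *
plan(pose(CASE,-152,10,110),pose(RACK,-155,1,110),pose(RACK,-150,1,9))"
```

```text
at [ 377.  -251.3   58. ]
[-0.0024, 0.0077, -0.052, 0.2634, -0.3286, -0.0724]
[-0.0448, 0.4912, 0.0, 0.0, 0.0, 8.1933]
[-0.005, 0.0, 0.101, 0.0, 0.0, 0.0]
```

Request:
move_arm([
  [[0,0.02,-0.054,0,0,0,0.03],[-0.02,0.245,-0.054,0,0,8.19,0.03],[-0.02,0.245,-0.054,0,0,8.19,0.03],[-0.02,0.245,-0.054,0,0,8.19,0.03],[-0.02,0.245,-0.054,0,0,8.19,0.03]],
])

```text
clock: 18.73
position: [374.0, -4.5, 113.2]
tool_rot: [-0.063, -3.14, -0.0]
contact_force: [-0.1, 0.2, 0.1]
grip_width: 44.0
grip_force: 39.9
```

Request:
move_arm([
  [[0.0093,0.255,0,0,0,0,0.03],[0.0093,0.255,0,0,0,0,0.03],[0.0093,0.255,0,0,0,0,0.03],[0.0093,0.255,0,0,0,0,0.03],[0.0093,0.255,0,0,0,0,0.03]],
])

```text
clock: 19.35
position: [375.5, 251.6, 113.1]
tool_rot: [-0.058, -3.141, -0.002]
contact_force: [-0.5, -0.4, -1.7]
grip_width: 43.6
grip_force: 39.9
```

```bash
python3 -c "
from m import *
plan(pose(RACK,-150,1.4,9.5))"
```

```text
at [375.5 251.6 113.6]
[-0.0031, -0.0017, 0.1041, 0.0677, -0.0267, 0.235]
```

Request:
move_arm([
  [[-0.003,-0.0017,0.06,0,0,0.23,0.03],[-0.003,-0.0017,0.1,0,0,0.23,0.03],[-0.003,-0.0017,0.104,0,0,0.23,0.03],[-0.003,-0.0017,0.104,0,0,0.23,0.03]],
])

```text
clock: 19.85
position: [379.1, 246.6, 9.9]
tool_rot: [-0.072, -3.14, -0.001]
contact_force: [-0.3, 0.5, 0.2]
grip_width: 43.6
grip_force: 39.9
```

```bash
cat > chk.py <<'E'
from m import *
import sys
y0=float(sys.argv[1]);f=manip.grab_frame('top');g=cv2.GaussianBlur(cv2.resize(f['image'],None,fx=4,fy=4,interpolation=cv2.INTER_CUBIC),(0,0),2).astype(int)
d=g[...,2]-g[...,0]
for X in (-80,-85,-90,-95,-100):
    a=proj(f,[pose(RACK,X,y0+t,41)[0] for t in (40,-40)]);n=401
    u=a[0]+(a[1]-a[0])*np.linspace(0,1,n)[:,None];p=np.round((u+.5)*4-.5).astype(int)
    m=d[p[:,1],p[:,0]]>20;i=np.flatnonzero(m)
    print(X,None if len(i)==0 else (y0+40-80*np.array([i[0],i[-1]])/400).round(1).tolist(),len(i))
print(loc(RACK,here()[0]),manip.get_obs()['contact_force'],manip.get_obs()['grip_width'])
plan(pose(RACK,-66,y0+1.4,9.5))
E
python3 chk.py 0
```

```text
-80 [16.4, -24.0] 203
-85 [16.8, -24.2] 206
-90 [17.2, -23.8] 206
-95 [17.4, -24.0] 208
-100 [17.8, -23.6] 208
(np.float64(-148.92373398622826), np.float64(-1.5234176647299922)) [-0.18935738 -0.32547676 -1.15584636] 43.99686116304019
at [379.4 246.9  10.8]
[-0.0829, 0.0033, 0.0013, 0.0653, 0.0075, -0.2667]
```

Request:
move_arm([
  [[0,0.0035,0,0,0,-0.2,0.03],[0,0.0035,0,0,0,-0.2,0.03],[0,0.0035,0,0,0,-0.2,0.03]],
])

```text
clock: 20.27
position: [378.9, 250.5, 9.2]
tool_rot: [-0.065, -3.14, -0.001]
contact_force: [-0.8, -0.5, -0.4]
grip_width: 43.8
grip_force: 39.9
```

```bash
python3 chk.py 0
```

```text
-80 [21.2, -19.8] 206
-85 [21.0, -20.0] 206
-90 [20.8, -20.2] 206
-95 [21.0, -19.2] 202
-100 [21.4, -19.4] 205
(np.float64(-149.73931583939464), np.float64(1.9672941562951465)) [ 0.03733825  0.3771046  -2.35344524] 43.75781187117801
at [378.8 250.4   9.6]
[-0.0837, -0.0005, -0.0, 0.0202, -0.0745, -0.0359]
```

Request:
move_arm([
  [[-0.01,-0.0005,0,0,0,0,0.03],[-0.02,-0.0005,0,0,0,0,0.03],[-0.028,-0.0005,0,0,0,0,0.03]],
])

```text
clock: 20.7
position: [407.6, 248.6, 8.8]
tool_rot: [-0.066, -3.14, -0.001]
contact_force: [-0.2, 0.1, -1.0]
grip_width: 43.5
grip_force: 39.9
```

Request:
move_arm([
  [[-0.014,0,0,0,0,0,0.03],[-0.028,0,0,0,0,0,0.03],[-0.042,0,0,0,0,0,0.03],[-0.056,0,0,0,0,0,0.03],[-0.056,0,0,0,0,0,0.03]],
])

```text
clock: 21.32
position: [463.6, 246.3, 8.7]
tool_rot: [-0.067, -3.14, -0.001]
contact_force: [-0.7, 0.1, -2.3]
grip_width: 43.5
grip_force: 39.9
```

Request:
move_arm([
  [[0,0,0,0,0,0,0.06],[0,0,0,0,0,0,0.06],[0.022,0,0,0,0,0,0.06],[0.045,0,0,0,0,0,0.06],[0.048,0,-0.008,0,0,0,0]],
])

```text
clock: 21.95
position: [413.2, 248.2, 16.8]
tool_rot: [-0.064, -3.138, 0.001]
contact_force: [-0.3, 0.3, 0.0]
grip_width: 54.0
grip_force: 0.0
```

Request:
move_arm([
  [[0,0,0,0,-8,0,0],[0,0,0,0,-16,0,0],[0,0,0,0,-16,0,0],[0,0,0,0,-16,0,0],[0,0,0,0,-16,0,0]],
])

```text
clock: 22.58
position: [415.6, 248.5, 17.2]
tool_rot: [0.061, 2.863, -0.008]
contact_force: [-0.4, -0.1, -0.4]
grip_width: 4.8
grip_force: 0.0
```

```bash
python3 -c "
from m import *
print(manip.get_obs()['joint_pos'].round(2),manip.get_obs()['grip_width'],loc(RACK,here()[0]));plan(pose(RACK,-105,1.4,17,0,.28),pose(RACK,-53,1.4,17,0,.28))"
```

```text
[ 0.53  0.51  2.11 -0.49  0.32 -0.55] 4.782499947509363 (np.float64(-112.87244846581535), np.float64(1.566855256585077))
at [415.6 248.5  17.7]
[-0.0074, -0.0002, 0.0028, 0.0029, -0.1095, -0.073]
[-0.05, -0.0, 0.0144, 0.0, 0.0, 0.0]
```

Request:
move_arm([
  [[-0.019,0,0.0055,0,0,0,0],[-0.029,0,0.0083,0,0,0,0],[-0.039,0,0.0112,0,0,0,0],[-0.048,0,0.0138,0,0,0,0],[-0.055,0,0.0158,0,0,0,0]],
])

```text
clock: 23.2
position: [472.3, 245.8, 16.6]
tool_rot: [0.06, 2.864, -0.008]
contact_force: [-2.7, -0.4, 0.9]
grip_width: 0.8
grip_force: 0.9
```

```bash
python3 -c "
from m import *
o=manip.get_obs();print(o['contact_force'],loc(RACK,here()[0]),here()[0])"
```

```text
[-2.71030027 -0.39825178  0.93382859] (np.float64(-56.11269878921548), np.float64(1.250357085775049)) [472.28570761 245.84928246  17.08990043]
```

Request:
move_arm([
  [[-0.003,0,0.0009,0,0,0,0],[-0.005,0,0.0014,0,0,0,0]],
])

```text
clock: 23.45
position: [474.2, 245.4, 16.2]
tool_rot: [0.06, 2.868, -0.011]
contact_force: [-31.2, 9.3, 26.1]
grip_width: 0.5
grip_force: 16.5
```

Request:
move_arm([
  [[0.03,0,-0.01,0,0,0,0],[0.05,0,-0.05,0,8,0,0.056],[0.06,0,-0.1,0,16,0,0.056],[0.06,0,-0.1,0,16,0,0.056]],
])

```text
clock: 23.95
position: [393.7, 250.2, 99.3]
tool_rot: [0.066, 3.139, 0.005]
contact_force: [0.7, -1.2, 0.2]
grip_width: 26.0
grip_force: 0.0
```

```bash
python3 -c "
from m import *
c=here();plan(pose(CASE,-92,76,118));t=pose(CASE,-92,76,118);m=((c[0]+t[0])/2,t[1]);print('half',rel(c,m).round(4),'rest',rel(m,t).round(4))"
```

```text
at [393.7 250.2  99.8]
[-0.0559, -0.4199, -0.0195, 0.1778, 0.1072, -8.2466]
half [-0.0279 -0.21   -0.0097  0.1778  0.1072 -8.2466] rest [ 0.0025 -0.2118 -0.0091  0.      0.      0.    ]
```

Request:
move_arm([
  [[-0.028,-0.21,-0.02,0,0,-8.25,0.056],[-0.028,-0.21,-0.02,0,0,-8.25,0.056],[-0.028,-0.21,-0.02,0,0,-8.25,0.056],[-0.028,-0.21,-0.02,0,0,-8.25,0.056]],
])

```text
clock: 24.45
position: [411.4, 35.5, 115.8]
tool_rot: [0.156, -3.137, 0.002]
contact_force: [-0.1, 1.1, -0.4]
grip_width: 56.2
grip_force: 0.0
```

Request:
move_arm([
  [[0.0025,-0.212,0,0,0,0,0.056],[0.0025,-0.212,0,0,0,0,0.056],[0.0025,-0.212,0,0,0,0,0.056],[0.0025,-0.212,0,0,0,0,0.056],[0.0025,-0.212,0,0,0,0,0.056]],
])

```text
clock: 25.08
position: [430.2, -174.3, 115.3]
tool_rot: [0.156, -3.136, 0.001]
contact_force: [-0.2, 0.2, 0.0]
grip_width: 55.9
grip_force: 0.0
```

```bash
python3 -c "
from m import *
plan(pose(CASE,-92,76,9));print(loc(CASE,here()[0]))"
```

```text
at [ 430.2 -174.3  115.8]
[-0.0021, 0.0024, 0.1068, -0.0323, -0.1048, -0.1393]
(np.float64(-93.90045284976816), np.float64(73.65159782269804))
```

Request:
move_arm([
  [[-0.002,0.0024,0.06,0,0,0,0.056],[-0.002,0.0024,0.1,0,0,0,0.056],[-0.002,0.0024,0.107,0,0,0,0.056],[-0.002,0.0024,0.107,0,0,0,0.03],[-0.002,0.0024,0.107,0,0,0,0.03]],
])

```text
clock: 25.7
position: [432.8, -170.6, 10.6]
tool_rot: [-0.161, 3.137, -0.002]
contact_force: [0.2, 0.0, 0.0]
grip_width: 43.9
grip_force: 39.8
```

Request:
move_arm([
  [[0,0,0,0,0,0,0.03],[0.02,0,-0.001,0,0,0,0.03],[0.04,0,-0.001,0,0,0,0.03],[0.058,0,-0.001,0,0,0,0.03],[0.06,0,-0.05,0,0,0,0.03]],
])

```text
clock: 26.32
position: [370.0, -175.5, 58.4]
tool_rot: [0.159, -3.131, -0.006]
contact_force: [0.7, 0.2, -0.4]
grip_width: 43.2
grip_force: 39.8
```

```bash
python3 -c "
from m import *
c=here();t=pose(RACK,-150,59,112);m=((c[0]+t[0])/2,t[1]);m[0][2]=112;print('half',rel(c,m).round(4),'rest',rel(m,t).round(4),c[0])"
```

```text
half [-0.0295  0.2399 -0.0523  0.1967 -0.3682  8.1583] rest [ 0.0045  0.2415 -0.      0.      0.      0.    ] [ 370.01908144 -175.5386117    58.94639504]
```

Request:
move_arm([
  [[0,0.02,-0.054,0,0,0,0.03],[-0.0295,0.24,-0.054,0,0,8.16,0.03],[-0.0295,0.24,-0.054,0,0,8.16,0.03],[-0.0295,0.24,-0.054,0,0,8.16,0.03],[-0.0295,0.24,-0.054,0,0,8.16,0.03]],
])

```text
clock: 26.95
position: [377.0, 67.7, 114.1]
tool_rot: [-0.061, -3.141, -0.001]
contact_force: [0.0, -0.5, -1.4]
grip_width: 44.0
grip_force: 39.8
```

Request:
move_arm([
  [[0.0045,0.241,0,0,0,0,0.03],[0.0045,0.241,0,0,0,0,0.03],[0.0045,0.241,0,0,0,0,0.03],[0.0045,0.241,0,0,0,0,0.03],[0.0045,0.241,0.04,0,0,0,0.03]],
])

```text
clock: 27.58
position: [383.9, 310.5, 75.4]
tool_rot: [0.057, 3.137, 0.007]
contact_force: [1.3, -0.7, -2.1]
grip_width: 43.6
grip_force: 39.8
```

Request:
move_arm([
  [[0,0,0.05,0,0,0,0.03],[0,0,0.06,0,0,0,0.03],[0,0,0.06,0,0,0,0.03]],
])

```text
clock: 27.95
position: [382.6, 306.4, 14.2]
tool_rot: [-0.063, -3.139, -0.0]
contact_force: [0.6, -0.1, 0.4]
grip_width: 44.0
grip_force: 39.8
```

```bash
python3 chk.py 57
```

```text
-80 [78.6, 37.0] 209
-85 [78.2, 36.6] 209
-90 [78.0, 37.0] 206
-95 [78.2, 38.0] 202
-100 [78.6, 37.6] 206
(np.float64(-147.72020948148415), np.float64(58.4040037011948)) [ 0.05418412  0.71111795 -1.36057808] 44.170004310139326
at [383.1 306.7  15.4]
[-0.0817, -0.0001, 0.0058, 0.0658, -0.0144, 0.0318]
```

Request:
move_arm([
  [[0,0,0.005,0,0,0,0.03],[-0.008,0,0.0052,0,0,0,0.03],[-0.018,0,0.0052,0,0,0,0.03],[-0.027,0,0.0052,0,0,0,0.03]],
])

```text
clock: 28.5
position: [410.3, 305.3, 8.4]
tool_rot: [-0.064, -3.14, -0.001]
contact_force: [0.3, 0.3, -1.8]
grip_width: 44.0
grip_force: 39.8
```

Request:
move_arm([
  [[-0.014,0,0,0,0,0,0.03],[-0.028,0,0,0,0,0,0.03],[-0.042,0,0,0,0,0,0.03],[-0.054,0,0,0,0,0,0.03],[-0.054,0,0,0,0,0,0.03]],
])

```text
clock: 29.12
position: [464.0, 303.0, 8.0]
tool_rot: [-0.064, -3.14, -0.001]
contact_force: [-0.4, -0.2, -2.3]
grip_width: 43.5
grip_force: 39.8
```

Request:
move_arm([
  [[0,0,0,0,0,0,0.06],[0,0,0,0,0,0,0.06],[0.022,0,0,0,0,0,0.06],[0.045,0,0,0,0,0,0.06],[0.048,0,-0.008,0,0,0,0]],
])

```text
clock: 29.75
position: [413.9, 304.9, 16.2]
tool_rot: [-0.061, -3.138, 0.001]
contact_force: [0.5, 0.7, 0.2]
grip_width: 54.1
grip_force: 0.0
```

Request:
move_arm([
  [[0,0,0,0,-8,0,0],[0,0,0,0,-16,0,0],[0,0,0,0,-16,0,0],[0,0,0,0,-16,0,0],[0,0,0,0,-16,0,0]],
])

```text
clock: 30.38
position: [416.1, 305.2, 16.6]
tool_rot: [0.058, 2.863, -0.007]
contact_force: [1.0, 0.4, -0.2]
grip_width: 4.5
grip_force: 0.0
```

```bash
python3 -c "
from m import *
print(manip.get_obs()['grip_width'],loc(RACK,here()[0]));plan(pose(RACK,-110,58.4,17,0,.28))"
```

```text
4.504742779350102 (np.float64(-114.65183853437614), np.float64(58.279504606925414))
at [416.1 305.2  17.1]
[-0.0044, 0.0001, 0.0014, 0.0361, -0.1115, 0.0091]
```

Request:
move_arm([
  [[-0.02,0,0.0057,0,0,0,0],[-0.03,0,0.0086,0,0,0,0],[-0.04,0,0.0115,0,0,0,0],[-0.05,0,0.0143,0,0,0,0],[-0.057,0,0.0163,0,0,0,0]],
])

```text
clock: 31.0
position: [475.1, 302.6, 16.1]
tool_rot: [0.058, 2.864, -0.008]
contact_force: [-2.0, 0.7, 0.9]
grip_width: 0.3
grip_force: 0.6
```

Request:
move_arm([
  [[-0.003,0,0.0009,0,0,0,0],[-0.004,0,0.0011,0,0,0,0]],
])

```text
clock: 31.25
position: [476.7, 302.3, 15.9]
tool_rot: [0.058, 2.867, -0.01]
contact_force: [-22.1, 5.9, 14.4]
grip_width: 0.5
grip_force: 11.1
```

```bash
python3 -c "
from m import *
print(loc(RACK,here()[0]))"
```

```text
(np.float64(-54.05940260599831), np.float64(57.865121204724126))
```

Request:
move_arm([
  [[0.03,0,-0.01,0,0,0,0],[0.05,0,-0.05,0,8,0,0.06],[0.06,0,-0.1,0,16,0,0.06],[0.06,0,-0.1,0,16,0,0.06]],
])

```text
clock: 31.75
position: [395.3, 307.0, 98.8]
tool_rot: [0.063, 3.139, 0.006]
contact_force: [-0.3, -0.2, 0.1]
grip_width: 25.8
grip_force: 0.0
```

```bash
cat > sd.py <<'E'
from m import *
f=manip.grab_frame('top');g=f['image'].astype(int);b,gr,r=g[...,0],g[...,1],g[...,2]
m=((r-b>20)&(gr>=r-6)).astype(np.uint8)
n,l,st,c=cv2.connectedComponentsWithStats(m)
for i in range(1,n):
    if st[i,4]>150: print(i,st[i].tolist(),c[i].round(1))
    if 200<st[i,4]<1500 and 260<c[i][0]<380 and 130<c[i][1]<230:
        pts=np.argwhere(l==i)[:,::-1].astype(float)
        w=unproj(f,pts,30)[:,:2].astype(np.float32);q=cv2.minAreaRect(w);print(q);u,s,vt=np.linalg.svd(w-w.mean(0),full_matrices=False);print(w.mean(0),np.degrees(np.arctan2(vt[0,1],vt[0,0])),s/np.sqrt(len(w))*12**.5)
E
python3 sd.py
```

```text
1 [320, 66, 198, 8, 1103] [421.3  69.1]
10 [325, 79, 10, 30, 157] [329.9  91.7]
12 [333, 78, 188, 42, 2595] [424.9 103.3]
39 [297, 178, 35, 38, 624] [314.  196.6]
((642.3689575195312, -9.553863525390625), (91.95413208007812, 41.55625534057617), 36.4052619934082)
[642.481     -9.443794] -143.74612 [91.74135727 41.45246821]
41 [445, 214, 18, 42, 334] [454.6 233.6]
42 [414, 217, 23, 44, 621] [423.8 239.7]
45 [149, 221, 122, 48, 2777] [218.5 238.9]
46 [359, 221, 47, 65, 1390] [382.7 248.1]
80 [146, 250, 30, 14, 219] [158.8 257.8]
83 [436, 255, 12, 23, 153] [441.9 266. ]
85 [406, 258, 12, 24, 166] [411.6 269.6]
```

```bash
cat > half.py <<'E'
from m import *
def half(t,z=None):
    c=here();m=((c[0]+t[0])/2,t[1])
    if z:m[0][2]=z
    print('half',rel(c,m).round(4).tolist(),'rest',rel(m,t).round(4).tolist(),c[0].round(1))
E
python3 -c "
from half import *
half(pose((613.4,-30.8,.634),0,0,110),120)"
```

```text
half [-0.1161, -0.1639, -0.0227, 0.0671, 0.1285, -38.6517] rest [0.0117, -0.2005, 0.01, 0.0, 0.0, 0.0] [394.7 306.2  97.4]
```

Request:
move_arm([
  [[-0.02,-0.02,-0.025,0,0,-10,0.06],[-0.116,-0.164,-0.025,0,0,-38.65,0.06],[-0.116,-0.164,-0.025,0,0,-38.65,0.06],[-0.116,-0.164,-0.025,0,0,-38.65,0.06],[-0.116,-0.164,-0.025,0,0,-38.65,0.06]],
])

```text
clock: 32.42
position: [504.2, 134.2, 119.2]
tool_rot: [0.977, -2.984, 0.001]
contact_force: [-0.2, 0.2, -0.6]
grip_width: 59.8
grip_force: 0.0
```

Request:
move_arm([
  [[0.0117,-0.2,0.008,0,0,0,0.06],[0.0117,-0.2,0.008,0,0,0,0.06],[0.0117,-0.2,0.008,0,0,0,0.06],[0.0117,-0.2,0.008,0,0,0,0.06],[0.0117,-0.2,0.008,0,0,0,0.06]],
])

```text
clock: 33.05
position: [611.5, -30.2, 111.2]
tool_rot: [0.977, -2.983, -0.002]
contact_force: [-1.4, -0.3, -0.3]
grip_width: 60.1
grip_force: 0.0
```

```bash
python3 -c "
from m import *
plan(pose((613.4,-30.8,.634),0,0,4.5))"; python3 sd.py | grep -A1 '^((' ; python3 -c "
from m import *
f=manip.grab_frame('side');g=f['image'];print(proj(f,[[642,-9,30]]),g[[205,212,220],:][:,[305,314,325]].tolist())"
```

```text
at [611.5 -30.2 111.7]
[-0.0014, -0.0019, 0.1072, 0.1152, -0.1432, -0.054]
[[314.59752344 218.20747056]] [[[157, 175, 175], [156, 175, 174], [147, 164, 171]], [[157, 174, 175], [77, 118, 121], [79, 125, 127]], [[76, 124, 127], [78, 125, 127], [71, 115, 118]]]
```

Request:
move_arm([
  [[-0.001,-0.0019,0.05,0,0,0,0.07],[-0.001,-0.0019,0.09,0,0,0,0.07],[-0.001,-0.0019,0.106,0,0,0,0.07],[-0.001,-0.0019,0.106,0,0,0,0.07]],
])

```text
clock: 33.65
position: [613.4, -30.7, 6.3]
tool_rot: [0.98, -2.982, -0.002]
contact_force: [0.6, 0.1, 0.3]
grip_width: 69.8
grip_force: 0.0
```

Request:
move_arm([
  [[0,0,0,0,0,0,0.03],[0,0,0,0,0,0,0.03],[0,0,0,0,0,0,0.03],[0,0,0,0,0,0,0.03]],
])

```text
clock: 34.15
position: [614.2, -31.6, 7.2]
tool_rot: [0.979, -2.984, -0.001]
contact_force: [-1.7, -0.1, 6.1]
grip_width: 44.0
grip_force: 40.0
```

Request:
move_arm([
  [[0,0,-0.05,0,0,0,0.03],[0,0,-0.11,0,0,0,0.03],[0,0,-0.11,0,0,0,0.03]],
])

```text
clock: 34.52
position: [616.4, -31.9, 121.0]
tool_rot: [-0.978, 2.98, -0.004]
contact_force: [-0.3, -0.1, -1.5]
grip_width: 44.0
grip_force: 40.0
```

```bash
python3 -c "
from half import *
half(pose(RACK,-152,115.4,113),115);o=manip.get_obs();print(o['grip_width'],o['joint_pos'].round(2))"
```

```text
half [-0.0225, 0.2291, 0.0057, -0.1494, 0.3319, 38.6983] rest [0.1256, 0.1929, 0.002, 0.0, 0.0, 0.0] [616.4 -31.9 121.5]
44.03000220886722 [-0.13  0.58  1.56  0.    1.   -2.33]
```

Request:
move_arm([
  [[-0.0225,0.229,0.004,0,0,38.7,0.03],[-0.0225,0.229,0.004,0,0,38.7,0.03],[-0.0225,0.229,0.004,0,0,38.7,0.03],[-0.0225,0.229,0.004,0,0,38.7,0.03],[-0.0225,0.229,0.004,0,0,38.7,0.03]],
])

```text
clock: 35.15
position: [494.3, 168.1, 111.7]
tool_rot: [-0.061, -3.137, 0.0]
contact_force: [-0.3, -0.4, -1.4]
grip_width: 43.6
grip_force: 40.0
```

Request:
move_arm([
  [[0.1256,0.193,0,0,0,0,0.03],[0.1256,0.193,0,0,0,0,0.03],[0.1256,0.193,0,0,0,0,0.03],[0.1256,0.193,0,0,0,0,0.03],[0.1256,0.193,0,0,0,0,0.03]],
])

```text
clock: 35.78
position: [378.0, 365.4, 112.2]
tool_rot: [-0.058, -3.139, 0.0]
contact_force: [-0.6, -0.8, -0.3]
grip_width: 43.8
grip_force: 40.0
```

```bash
python3 -c "
from m import *
plan(pose(RACK,-150,115.4,18));print(manip.get_obs()['grip_width'])"
```

```text
at [378.  365.4 112.7]
[-0.0054, -0.0014, 0.0947, -0.014, -0.1246, 0.2235]
43.76078093236171
```

Request:
move_arm([
  [[-0.003,0,0.05,0,0,0.2,0.03],[-0.003,0,0.09,0,0,0.2,0.03],[-0.003,0,0.0945,0,0,0.2,0.03],[-0.003,0,0.0945,0,0,0.2,0.03]],
])

```text
clock: 36.28
position: [382.5, 363.7, 19.0]
tool_rot: [-0.071, -3.139, -0.001]
contact_force: [0.0, -0.7, -1.2]
grip_width: 43.9
grip_force: 40.0
```

```bash
python3 chk.py 114
```

```text
-80 [134.6, 94.2] 203
-85 [134.4, 94.0] 203
-90 [134.6, 94.2] 203
-95 [135.0, 94.0] 206
-100 [135.2, 94.4] 205
(np.float64(-150.41892111147428), np.float64(115.75710230398656)) [ 0.49741554  0.37345162 -1.52609279] 43.65848770875419
at [382.8 364.1  20.1]
[-0.0844, -0.0, 0.0106, 0.0701, -0.0206, -0.2271]
```

Request:
move_arm([
  [[-0.008,0,0.002,0,0,-0.2,0.03],[-0.016,0,0.002,0,0,-0.2,0.03],[-0.023,0,0.002,0,0,-0.2,0.03],[-0.03,0,0.002,0,0,-0.2,0.03]],
])

```text
clock: 36.83
position: [412.3, 362.7, 16.5]
tool_rot: [-0.065, -3.139, -0.001]
contact_force: [-0.2, -0.1, -0.4]
grip_width: 44.0
grip_force: 40.0
```

Request:
move_arm([
  [[-0.014,0,0,0,0,0,0.03],[-0.028,0,0,0,0,0,0.03],[-0.042,0,0,0,0,0,0.03],[-0.054,0,0,0,0,0,0.03],[-0.054,0,0,0,0,0,0.03]],
])

```text
clock: 37.45
position: [466.4, 360.4, 16.2]
tool_rot: [-0.066, -3.14, -0.001]
contact_force: [-0.3, -0.2, -0.8]
grip_width: 43.6
grip_force: 40.0
```

Request:
move_arm([
  [[0,0,0,0,0,0,0.06],[0,0,0,0,0,0,0.06],[0.022,0,0,0,0,0,0.06],[0.045,0,0,0,0,0,0.06],[0.048,0,0,0,0,0,0]],
])

```text
clock: 38.08
position: [416.6, 362.6, 16.5]
tool_rot: [-0.063, -3.139, 0.0]
contact_force: [0.8, -0.2, 1.0]
grip_width: 54.4
grip_force: 0.0
```

Request:
move_arm([
  [[0,0,0,0,-8,0,0],[0,0,0,0,-16,0,0],[0,0,0,0,-16,0,0],[0,0,0,0,-16,0,0],[0,0,0,0,-16,0,0]],
])

```text
clock: 38.7
position: [418.6, 362.6, 16.6]
tool_rot: [0.06, 2.864, -0.008]
contact_force: [-0.0, -0.9, 0.4]
grip_width: 4.9
grip_force: 0.0
```

```bash
python3 -c "
from m import *
print(manip.get_obs()['grip_width'],loc(RACK,here()[0]));plan(pose(RACK,-110,115.4,17,0,.28))"
```

```text
4.885003267341859 (np.float64(-114.51595553513962), np.float64(115.66160040907762))
at [418.6 362.6  17.1]
[-0.0043, -0.0003, 0.0013, 0.0128, -0.1838, -0.0559]
```

Request:
move_arm([
  [[-0.02,0,0.0057,0,0,0,0],[-0.03,0,0.0086,0,0,0,0],[-0.04,0,0.0115,0,0,0,0],[-0.05,0,0.0143,0,0,0,0],[-0.057,0,0.0163,0,0,0,0]],
])

```text
clock: 39.33
position: [477.4, 360.0, 16.3]
tool_rot: [0.059, 2.864, -0.008]
contact_force: [-1.0, -0.4, -0.1]
grip_width: 0.6
grip_force: 0.6
```

Request:
move_arm([
  [[-0.003,0,0.0009,0,0,0,0],[-0.004,0,0.0011,0,0,0,0]],
])

```text
clock: 39.58
position: [479.2, 359.9, 16.0]
tool_rot: [0.059, 2.866, -0.01]
contact_force: [-20.1, 3.6, 12.2]
grip_width: 0.3
grip_force: 9.9
```

```bash
python3 -c "
from m import *
print(loc(RACK,here()[0]))"
```

```text
(np.float64(-53.874075640726936), np.float64(115.441212134191))
```

Request:
move_arm([
  [[0.03,0,-0.01,0,0,0,0],[0.06,0,-0.03,0,8,0,0],[0.11,0,-0.08,0,16,0,0],[0.11,0,-0.1,0,16,0,0],[0.11,0,-0.1,0,16,0,0]],
])

```text
clock: 40.2
position: [348.2, 366.0, 83.7]
tool_rot: [0.063, 3.14, 0.003]
contact_force: [0.4, 0.0, -0.5]
grip_width: 0.6
grip_force: 0.0
```

```bash
python3 -c "
from m import *
f=manip.grab_frame('top');s=manip.grab_frame('side');cv2.imwrite('pics/end.png',np.vstack([cv2.resize(f['image'][130:300,130:480],(700,340)),cv2.resize(s['image'][100:400,200:550][::1],(292,250))[:, :] if 0 else cv2.copyMakeBorder(cv2.resize(s['image'][100:400,200:550],(292,250)),0,0,0,408,0)]))"
```

```text
(no output)
```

View pics/end.png

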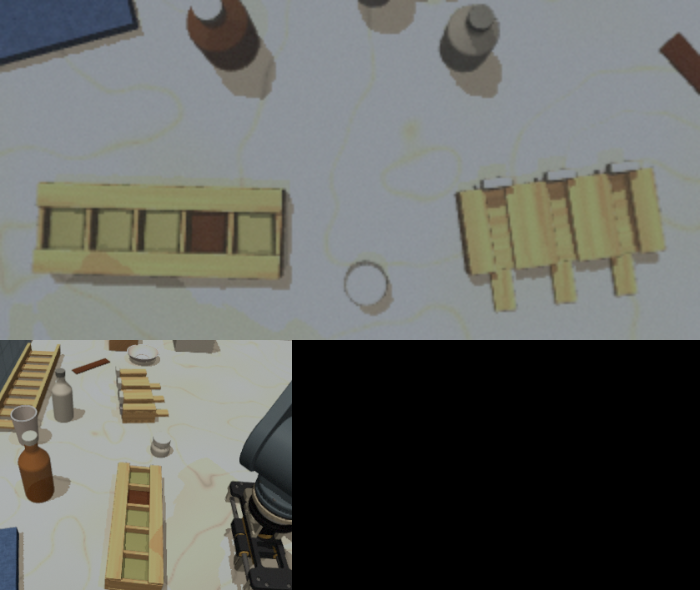

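The picture shows all four bars in lanes 0, 2, 3 and 4, with the brush in lane 1. The case is empty, its slides are back, and the bottles and jar are undisturbed.

```bash
python3 -c "
from cell import manip
print(manip.finish_job())"
```

```text
the job is handed in; nothing more can be done
None
```

I handed the job in at about 40 s; the hand-in returned no verdict. All four bars are in the rack (lanes 0, 2, 3 and 4) and pushed home, and in the last pictures the brush, bottles and jar look undisturbed and the slides are back.

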